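# Bundle refill cassettes on the bundling machine

### The arm

A 7-joint arm with a two-finger parallel gripper is mounted at the origin on a cart in front of the work surface, level with it; the furniture and walls round the work are solid. World frame = base frame: x ahead of the robot, y to its left, z up, the work surface at z = 0. Lengths are in mm, angles in rad, forces in N, time in s.
With the tool pointing down it reaches from about 400 to 875 mm from the base axis. Payload 4.4 kg.
Tool frame: the origin (TCP) lies on the centre line of the jaws, within the pads' length; the fingertips stand 25 mm ahead of it and the grasp point (between the pads) lies 6 mm ahead of it (ctrl.finger_overhang is the distance from the TCP to the fingertips, in mm); z points along the fingers, y is the line along which they close (so a half turn about z gives the same grasp; the last joint's range is limited). The gripper opens to 85 mm and grips with 20 to 120 N. Pads are 22 mm wide; open, the fingers measure 114 mm over their backs; the gripper's body (76 mm by 85 mm) begins 54 mm behind the grasp point. The pads swing forward as they close: fully open they stand 13 mm farther back than shut.
Start: joints at [-0.066, 0.628, 0.038, 1.517, -0.027, 0.996, -0.02], TCP at [650.013, 0.026, 256.313] pointing down, gripper open.
Joint ranges: [-3.06, 3.06], [-0.37, 2.12], [-1.25, 1.32], [0.18, 2.47], [-1.1, 4.24], [0.23, 1.98], [-2.94, 2.94]. Speed limits (rad/s): [2.57, 2.57, 3.14, 3.14, 3.14, 3.14, 3.14].

### API

Orientations are given as [roll, pitch, yaw] about the fixed x, y, z axes, in that order (R = Rz(yaw) Ry(pitch) Rx(roll)).
In Python, from cell import ctrl gives the robot as it stands. The module is installed in compiled form; this text tells all that it offers.
- The arm moves only by the tool play_rows, never from a script. Its argument "targets" is a list of rows, each a list of 5 numbers: the closure, from 0 (fully open) to 1 (shut), then the shift along the tool's x, y, z in cm, then the turn about the tool's z in degrees. In form: [[gripper, dx, dy, dz, spin], ...]. A call has 1 to 10 rows; each row is the pose to reach, as a shift and turn from the pose commanded when the call began, along the tool's axes at that moment; what a row does not reach only later rows make up. A row lasts 1/10 s, in which the tool goes at most 50 mm and 8.59 degrees, less where a joint would pass 70% of its speed; a pose out of reach is approached as far as the arm can. A call with a gripper value outside its range is refused whole. The fingers move at their own pace and stop on an object; the grip force is fixed at half the most. Time passes only in rows, so rows that repeat a pose let the fingers close. It gives the time, the measured TCP pose, the force, the opening and the grip force at its end, in the units of the state.
- ctrl.read_state(): the state, without advancing time (a new reading comes with each control period).
- ctrl.get_image(name): name is "scene" or "side" or "wrist"; returns (picture, depth): 384x512x3 uint8, red, green, blue; 384x512 float32, mm along the optical axis (not along the pixel's ray), 0 where there is no reading.
- ctrl.calibration(name): a dict with "vfov" (degrees; the focal length in pixels is half the picture's height over the tangent of half this angle, whatever the lens; pixels are square), "cx", "cy" (the principal point, pixels), "extrinsics" (4x4, takes a point from camera to world coordinates); the wrist camera has in their place "mount" (4x4, takes a point from camera to tool coordinates, whose origin is the TCP and whose axes are the flange's). Camera axes: x right, y down, z forward; pixel columns grow to the right and rows downward; lengths in mm; the calibration is good to about 2 mm. The wrist camera is an equidistant fisheye: a pixel r from the principal point sees the ray r / f radians off the axis. A picture is of the moment at which its call begins: read the wrist's pose just before it. calibration takes no time and is no camera call.
- ctrl.finish_job(): hands the job in; it is judged then, once.
Trained networks look in the newest picture that a camera, given by its name, has taken for a name from the list of things; names that differ only in an ending like _2 or _b are one class to them, and where a whole thing is asked for, a point or a joint stands for the part that bears it (a point fixed in the world has none). Each returns a list of dicts, best first, with "confidence" (0 to 1); they miss things now and then, are a little off and sometimes report something else, mostly with a low value. They report only what shows in the picture. A call takes as long as a camera call.
- ctrl.search_frame(camera, name): "bbox" ([left, top, right, bottom] in pixels, round what is visible of it).
- ctrl.trace(camera, name): "pixels" (384x512 bool, what is visible of it) and "bbox" ([left, top, right, bottom] in pixels, round what is visible of it).
The state is a dict: "clock": time; "qpos": joint angles; "qd": joint speeds; "tau": joint torques, N m; "eef_pos": TCP position; "tool_rot": TCP orientation; "force": force on the tool from outside, world axes, zero at the start; "torque": the same for the moment, N m; "width": finger opening in mm; "gripper_force": force on a finger pad.
Only numpy, scipy, OpenCV 4.12 (cv2) and the standard library are available. Lean on these libraries where they do the work, as an engineer would, in place of code of your own. Each camera call takes 0.05 s, during which the arm holds its last target. There are 200 camera calls.

### The job

Bundle the refill cassettes: turn the bundling machine's dial so that its white pointer meets the red set tab, and stack every green-striped cassette on the worktop flat and square, one on another in a single column, on the outlined platen. With both done and your hand off, press the blue pedal fully down to its stop for a moment and let it come up, and only then turn the dial back so that the pointer meets the white park mark. Leave the column square on the platen and do not disturb the jar, the bottle or the amber vial standing near by.

Things in the scene. Friction and masses are not known exactly. Their poses are not given: they have to be found in the camera images.
- cassette_1: closed flat white plastic cassette with a green and a yellow stripe on its lid, 110 (its x) x 92 (its y) x 26 mm high, 0.16 kg, grippy (friction about 1.2); in the middle of each long side (y = +-46 mm) a finger recess 50 mm wide and 16 mm deep over the whole height, so that it is 60 mm across there: grasp it there from above. Origin: centre of its underside; z up. May be absent.
- cassette_2: closed flat white plastic cassette with a green and a yellow stripe on its lid, 110 (its x) x 92 (its y) x 26 mm high, 0.16 kg, grippy (friction about 1.2); in the middle of each long side (y = +-46 mm) a finger recess 50 mm wide and 16 mm deep over the whole height, so that it is 60 mm across there: grasp it there from above. Origin: centre of its underside; z up. May be absent.
- cassette_3: closed flat white plastic cassette with a green and a yellow stripe on its lid, 110 (its x) x 92 (its y) x 26 mm high, 0.16 kg, grippy (friction about 1.2); in the middle of each long side (y = +-46 mm) a finger recess 50 mm wide and 16 mm deep over the whole height, so that it is 60 mm across there: grasp it there from above. Origin: centre of its underside; z up. May be absent.
- cassette_4: closed flat white plastic cassette with a green and a yellow stripe on its lid, 110 (its x) x 92 (its y) x 26 mm high, 0.16 kg, grippy (friction about 1.2); in the middle of each long side (y = +-46 mm) a finger recess 50 mm wide and 16 mm deep over the whole height, so that it is 60 mm across there: grasp it there from above. Origin: centre of its underside; z up. May be absent.
- machine: fixed bundling machine: grey base plate 130 (x) x 470 (y) x 12 mm; origin: centre of its underside; x points away from the robot, y to the left. Platen at its centre; white dial housing 108 x 108 mm, top at z = 92 mm, centred at y = +185 mm; blue pedal at y = -175 mm.
- platen_top (a point): centre of the steel platen's upper face (126 x 106 mm, 20 mm above the worktop); a black printed outline shows where a cassette lies, its 110 mm along the machine's x and 92 mm along y, either way round. Cartons stack here in any order.
- dial (a joint): black dial, turns about the vertical; rad, grows clockwise seen from above, range -0.4 to 3.0; 0 = pointer at the park mark (machine's +x). Stays where it is left (friction 0.06 N m).
- dial_grip (a point): on the dial's axis, 26 mm above the housing's top: the height to grip the bar handle (64 mm long along the pointer, 16 mm wide, from 8 mm to 36 mm above the housing's top; below it a round skirt of 37 mm radius). The point's x axis runs along the bar to the pointer.
- dial_pointer (a point): tip of the white pointer, 45 mm from the dial's axis
- red_tab (a point): point of the red set tab on the aluminium ring round the dial, 45 mm from the dial's axis (6 mm high above the housing's top); fixed during the job, 1.3 to 2.4 rad clockwise from the park mark
- park_mark (a point): point of the white park mark on the housing, 45 mm from the dial's axis, towards the machine's +x
- pedal (a joint): blue spring pedal hinged at its far edge; rad, 0 = up, 0.26 = down at its stop; springs back up when let go. Takes about 4 N at the pad to start and 9 N at the stop.
- pedal_pad (a point): middle of the black rubber tread (58 x 54 mm) on the pedal's upper face, 75 mm from the hinge; press it straight down; it is about 60 mm above the worktop when up and sinks about 19 mm
- amber_jar: amber jar with lid, 68 mm wide, 92 mm high; bystander; origin: centre of its underside
- pill_bottle: white tablet bottle, 48 mm wide, 88 mm high; bystander; origin: centre of its underside
- vial: open amber vial part filled with tablets, 35 mm wide, 82 mm high, standing; bystander; origin: centre of its underside

How it is judged (in metres and radians):
On the way, in this order (a step that is already met when the one before it is completed fails the run):
1. the pointer is at the red tab and all cassettes stand in a square column on the platen, hand off (horizontal distance between dial_pointer and red_tab below 0.004 m and contact force between the fingers and anything else below 0.5 N and horizontal distance between each of cassette_1, cassette_2, cassette_3, cassette_4 and platen_top below 0.01 m and angle between the x axis of each of cassette_1, cassette_2, cassette_3, cassette_4 and the x axis of machine, either way round below 0.12 rad and angle between each of cassette_1, cassette_2, cassette_3, cassette_4's own z axis and vertical below 0.06 rad and z of each of cassette_1, cassette_2, cassette_3, cassette_4 in the frame of platen_top above -0.004 m and contact force between each of cassette_1, cassette_2, cassette_3, cassette_4 and the fingers below 0.5 N and linear speed of each of cassette_1, cassette_2, cassette_3, cassette_4 below 0.03 m/s), for 0.2 s.
2. the pedal is down at its stop, with the dial at the red tab and the column in place (value of joint pedal above 0.225 rad and horizontal distance between dial_pointer and red_tab below 0.004 m and horizontal distance between each of cassette_1, cassette_2, cassette_3, cassette_4 and platen_top below 0.01 m and angle between the x axis of each of cassette_1, cassette_2, cassette_3, cassette_4 and the x axis of machine, either way round below 0.12 rad and angle between each of cassette_1, cassette_2, cassette_3, cassette_4's own z axis and vertical below 0.06 rad and z of each of cassette_1, cassette_2, cassette_3, cassette_4 in the frame of platen_top above -0.004 m and contact force between each of cassette_1, cassette_2, cassette_3, cassette_4 and the fingers below 0.5 N and linear speed of each of cassette_1, cassette_2, cassette_3, cassette_4 below 0.03 m/s), for 0.2 s.
3. the pedal has come up again, the dial still at the red tab (value of joint pedal below 0.05 rad and horizontal distance between dial_pointer and red_tab below 0.004 m), for 0.2 s.
At the end, for the whole second after the job is handed in: The pointer's tip is within 4 mm of the white park mark, the pedal is up, and every cassette present lies flat in one column on the platen, each centred within 10 mm and turned within 0.12 rad of the outline, released and at rest (horizontal distance between dial_pointer and park_mark below 0.004 m and value of joint pedal below 0.05 rad and horizontal distance between each of cassette_1, cassette_2, cassette_3, cassette_4 and platen_top below 0.01 m and angle between the x axis of each of cassette_1, cassette_2, cassette_3, cassette_4 and the x axis of machine, either way round below 0.12 rad and angle between each of cassette_1, cassette_2, cassette_3, cassette_4's own z axis and vertical below 0.06 rad and z of each of cassette_1, cassette_2, cassette_3, cassette_4 in the frame of platen_top above -0.004 m and contact force between each of cassette_1, cassette_2, cassette_3, cassette_4 and the fingers below 0.5 N and linear speed of each of cassette_1, cassette_2, cassette_3, cassette_4 below 0.03 m/s); the robot touches nothing.
It fails at once if the amber jar is pushed more than 30 mm or tipped (distance of amber_jar from where it was at the start of the episode above 0.03 m or angle between amber_jar's own z axis and vertical above 0.4 rad).
It fails at once if the pill bottle is pushed more than 30 mm or tipped (distance of pill_bottle from where it was at the start of the episode above 0.03 m or angle between pill_bottle's own z axis and vertical above 0.4 rad).
It fails at once if the vial is pushed more than 30 mm or tipped (distance of vial from where it was at the start of the episode above 0.03 m or angle between vial's own z axis and vertical above 0.4 rad).
Of cassette_1, cassette_2, cassette_3, cassette_4 only 3 to 4 are there at a start; the rules pass over those that are not, and their reading is None.
At some moment in a run one of cassette_1, cassette_2, cassette_3, cassette_4 may be knocked a few centimetres aside while the robot is not near it.
Once in a run the grip may slacken for a moment while it holds something.
It also fails if it takes over 210 s, if anything falls off the work surface, if the arm or the gripper's body presses on something with over 40 N, if the wrist force passes 120 N, or if a joint passes its speed limit or range.

## Working session

There is one attempt and no reset: what is moved stays moved. The work goes in short steps, Python scripts to look and compute and a tool call to move; the robot and the scene stay as the last step left them, time stands still between calls to the robot, and variables do not carry over. Pictures are saved under pics/ and viewed, at most 14 in all, crops included, and the job is handed in when it is done.

Besides the shell and the picture viewer there is one more tool, called after "Emit:" in YAML: its name, and indented under it one key for each argument. play_rows: Moves the arm, as the interface text tells. Its arguments: {"type":"object","properties":{"targets":{"type":"array"}},"required":["targets"]}

```bash
mkdir -p pics
cat > h.py <<'E'
import numpy as np, cv2
from scipy.spatial.transform import Rotation as Ro
from cell import ctrl
def save(img,n,s=1.5):
    cv2.imwrite('pics/'+n,cv2.resize(img[:,:,::-1],None,fx=s,fy=s))
def cloud(cam,depth,st=None):
    c=ctrl.calibration(cam); f=192/np.tan(np.radians(c['vfov'])/2)
    v,u=np.mgrid[0:384,0:512].astype(float); x=(u-c['cx'])/f; y=(v-c['cy'])/f
    if cam=='wrist':
        r=np.hypot(x,y); k=np.where(r>1e-9,np.tan(np.minimum(r,1.5))/np.maximum(r,1e-9),1); x=x*k;y=y*k
        T=np.eye(4);T[:3,:3]=Ro.from_euler('xyz',st['tool_rot']).as_matrix();T[:3,3]=st['eef_pos'];T=T@c['mount']
    else: T=np.array(c['extrinsics'])
    P=np.stack([x*depth,y*depth,depth],-1)
    W=P@T[:3,:3].T+T[:3,3]; W[depth<=0]=np.nan
    return W
E
python3 - <<'E'
from h import *
st=ctrl.read_state(); print(st)
for cam in ['scene','side','wrist']:
    st=ctrl.read_state(); im,d=ctrl.get_image(cam); save(im,cam+'0.png'); W=cloud(cam,d,st); np.savez(f'{cam}0.npz',im=im,W=W)
    for n in ['cassette_1','dial','red_tab','pedal_pad','amber_jar','pill_bottle','vial','machine']:
        for r in ctrl.trace(cam,n):
            p=W[r['pixels']]; p=p[~np.isnan(p[:,0])]
            if r['confidence']>.3 and len(p): print(cam,n,round(r['confidence'],2),r['bbox'],np.median(p,0).round(),np.percentile(p,2,axis=0).round(),np.percentile(p,98,axis=0).round())
E
```

```text
{'clock': 0.0, 'qpos': array([-0.065827  ,  0.62932629,  0.03845093,  1.51837884, -0.02697673,
        0.99630197, -0.01999184]), 'qd': array([ 0.00013832,  0.0012286 ,  0.0001728 , -0.00075938,  0.00136776,
       -0.00039654,  0.00155571]), 'tau': array([-1.11932164e-03, -5.63405585e+01,  1.22606792e+00, -1.93450052e+01,
        1.09587883e-02,  1.05136272e-02, -8.84369996e-06]), 'eef_pos': array([6.49417047e+02, 3.53980233e-02, 2.55398606e+02]), 'tool_rot': array([-3.13969707e+00,  4.90648184e-05,  1.57083669e+00]), 'force': array([ 0.12669902,  0.57220574, -0.78230471]), 'torque': array([0.00282422, 0.0379203 , 0.00849093]), 'gripper_force': 0.0, 'width': 85.3325104440568}
scene cassette_1 0.92 [239.9, 230.6, 288.8, 272.2] [423.  -2.  24.] [370. -52.   0.] [485.  52.  29.]
scene cassette_1 0.79 [293.6, 252.9, 330.9, 291.9] [ 421. -159.   24.] [ 375. -202.    2.] [ 483. -114.   29.]
scene cassette_1 0.7 [207.0, 216.3, 234.4, 251.0] [418. 144.  23.] [109. -39.   1.] [481. 173. 413.]
scene cassette_1 0.57 [147.0, 194.6, 166.3, 228.3] [386. 370.  23.] [365. 346.  -3.] [465. 398.  30.
[... 1954 characters left out ...]
e 0.7 [211.9, 157.3, 292.3, 274.6] [591. 141.  22.] [ 538. -115.    7.] [659. 323. 126.]
wrist cassette_1 0.93 [66.2, 234.4, 149.0, 290.1] [ 429. -139.   24.] [ 381. -201.    0.] [ 487. -109.   26.]
wrist cassette_1 0.69 [54.5, 121.4, 136.3, 206.1] [444.   5.  24.] [380. -49.  -0.] [494.  54.  26.]
wrist cassette_1 0.64 [40.1, 3.3, 127.2, 85.5] [435. 166.  24.] [372. 119.   2.] [485. 215.  26.]
wrist pedal_pad 0.79 [168.5, 211.1, 256.9, 266.8] [604. -90.  50.] [ 556. -121.   35.] [653. -64.  63.]
wrist amber_jar 0.9 [306.4, 89.0, 381.0, 153.3] [741.  60.  91.] [717.  31.  17.] [777.  89.  92.]
wrist machine 0.91 [157.5, 0.3, 261.1, 270.6] [604.  44.  12.] [ 540. -122.    9.] [663. 196.  60.]
```

View pics/side0.png

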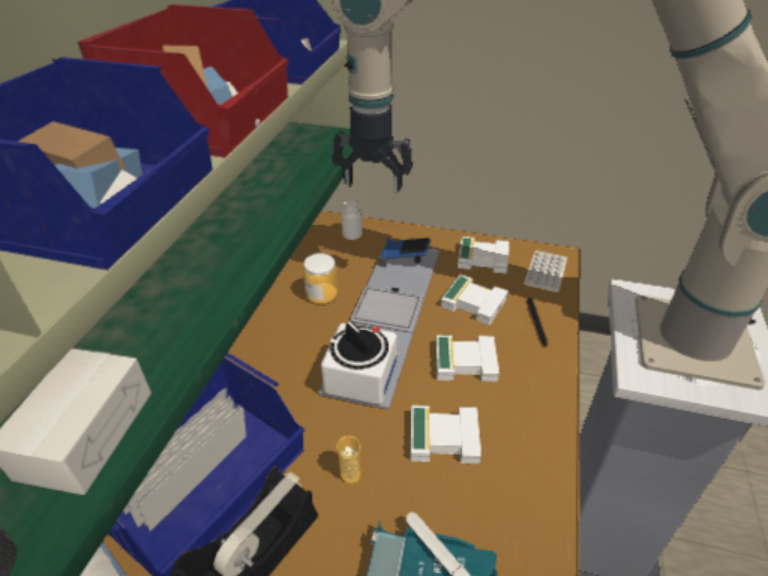

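View pics/wrist0.png

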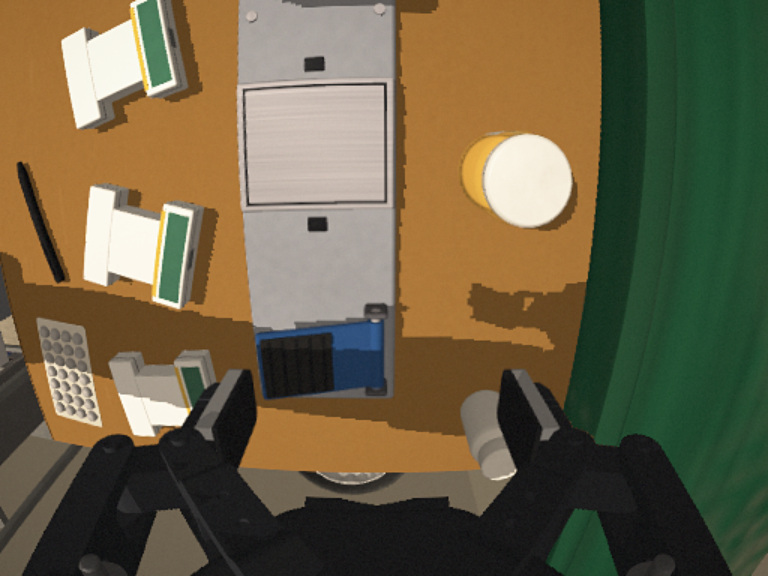

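Emit:
play_rows:
  targets:
    - [0,18,-5,-4,0]
    - [0,18,-5,-4,0]
    - [0,18,-5,-4,0]
    - [0,18,-5,-4,0]
    - [0,18,-5,-4,0]
    - [0,18,-5,-4,0]
    - [0,18,-5,-4,0]

```text
clock: 2.05
eef_pos: [600.4, 178.2, 296.1]
tool_rot: [-3.142, 0.002, 1.569]
force: [0.2, -1.3, -0.3]
width: 85.1
gripper_force: 0.0
```

Run:
```python
from h import *
print(np.array(ctrl.calibration('wrist')['mount']).round(3).tolist())
st=ctrl.read_state(); print(st['eef_pos'],st['tool_rot'])
im,d=ctrl.get_image('wrist'); save(im,'w1.png'); W=cloud('wrist',d,st); np.savez('w1.npz',im=im,W=W)
for n in ['cassette_1','dial','dial_pointer','red_tab','park_mark','platen_top','pedal_pad','amber_jar','vial','machine']:
    for r in ctrl.trace('wrist',n):
        p=W[r['pixels']]; p=p[~np.isnan(p[:,0])]
        if r['confidence']>.3 and len(p): print(n,round(r['confidence'],2),r['bbox'],np.median(p,0).round(),np.percentile(p,2,axis=0).round(),np.percentile(p,98,axis=0).round())
```

```text
[[-0.001, -0.949, -0.317, 79.813], [1.0, -0.001, 0.001, -0.09], [-0.001, -0.317, 0.949, -116.433], [0.0, 0.0, 0.0, 1.0]]
[600.36899386 178.23909425 296.08944192] [-3.14158005e+00  1.50782483e-03  1.56887972e+00]
cassette_1 0.98 [159.8, 310.6, 197.9, 341.8] [ 473. -128.   24.] [ 441. -169.    2.] [ 489. -108.   26.]
cassette_1 0.79 [90.6, 121.2, 176.0, 202.6] [434. 173.  25.] [372. 124.   4.] [484. 220.  26.]
cassette_1 0.69 [87.4, 0.8, 176.7, 83.8] [440. 343.  25.] [379. 295.  -0.] [492. 393.  26.]
cassette_1 0.67 [115.4, 228.0, 188.6, 297.7] [420.  26.  24.] [377. -47.  -1.] [496.  59.  26.]
dial 0.66 [213.2, 54.5, 287.2, 122.4] [600. 265.  99.] [568. 233.  97.] [632. 297. 128.]
dial_pointer 0.77 [214.3, 51.3, 284.1, 122.6] [600. 265.  99.] [567. 233.  92.] [632. 298. 128.]
red_tab 0.56 [207.4, 50.8, 291.5, 136.3] [596. 262.  94.] [559. 218.  91.] [641. 306.  98.]
park_mark 0.65 [204.2, 41.6, 301.0, 336.3] [601. 139.  19.] [ 541. -103.    9.] [661. 312. 127.]
platen_top 0.84 [202.7, 42.5, 298.3, 336.0] [601. 142.  19.] [ 540. -104.    9.] [662. 312. 127.]
amber_jar 0.96 [330.9, 210.2, 386.1, 266.8] [743.  81.  72.] [717.  47.   7.] [776.  93.  92.]
machine 0.64 [202.3, 42.0, 297.3, 336.5] [601. 141.  19.] [ 541. -103.    9.] [661. 312. 127.]
```

View pics/w1.png

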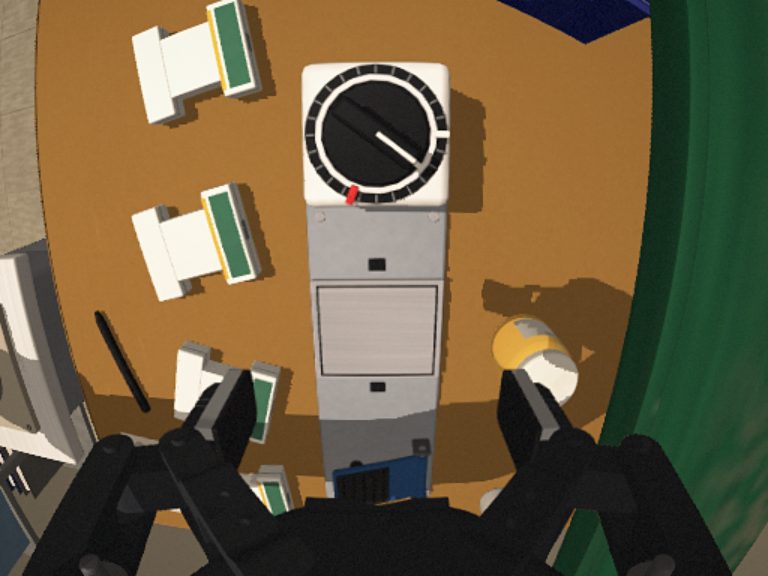

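```bash
cat >> h.py <<'E'
def dialmeas(im,W,pr=True):
    I=im.astype(int); r,g,b=I[...,0],I[...,1],I[...,2]
    near=(abs(W[...,0]-600)<75)&(abs(W[...,1]-265)<75)&(W[...,2]>85)
    # housing square top
    out={}
    m=near&(r>150)&(g<90)&(b<90); red=W[m]
    hs=near&(W[...,2]>86)&(W[...,2]<100)
    rect=cv2.minAreaRect(W[hs][:,:2].astype(np.float32))
    m2=near&(I.min(-1)>170)&(abs(W[...,2]-92)>4)
    return red,rect,near,m2
def cass(cam,W,zmin=20,zmax=32):
    o=[]
    for r in ctrl.trace(cam,'cassette_1'):
        p=W[r['pixels']]; p=p[~np.isnan(p[:,0])]; p=p[(p[:,2]>zmin)&(p[:,2]<zmax)]
        if len(p)<50: continue
        rc=cv2.minAreaRect(p[:,:2].astype(np.float32)); o.append((r['confidence'],rc,r['bbox'])); 
        (c,s,a)=rc
        if s[0]<s[1]: a+=90
        a=(a+90)%180-90
        print('cass %.2f c=(%.1f,%.1f) size=(%.0f,%.0f) yaw=%.1f z=%.1f'%(r['confidence'],*c,max(s),min(s),a,np.median(p[:,2])),np.round(r['bbox']))
    return o
E
python3 - <<'E'
from h import *
z=np.load('w1.npz'); im,W=z['im'],z['W']
red,rect,near,m2=dialmeas(im,W)
print('red',len(red),red.mean(0),red[:,2].min()); print(red.round(1)[:40].tolist())
print('housing',rect)
I=im.astype(int)
w=near&(I.min(-1)>150); 
c=np.array([600,265])
v=W[...,:2]-c; rad=np.hypot(v[...,0],v[...,1]); ang=np.degrees(np.arctan2(-v[...,1],v[...,0]))
for lo,hi in [(8,14),(14,20),(20,26),(26,30),(30,34)]:
    s=w&(rad>lo)&(rad<hi); print(lo,s.sum(),W[s].mean(0).round(1) if s.any() else '',np.median(ang[s]) if s.any() else '')
for lo,hi in [(45,47),(47,49),(49,51),(51,53)]:
    s=w&(rad>lo)&(rad<hi)&(abs(ang)<20); print('park',lo,s.sum(),np.median(ang[s]) if s.any() else '')
# skirt circle: dark pixels z>95
s=near&(I.max(-1)<70)&(W[...,2]>95); print('dark',cv2.minEnclosingCircle(W[s][:,:2].astype(np.float32)),s.sum())
s=near&(W[...,2]>120); rc=cv2.minAreaRect(W[s][:,:2].astype(np.float32));print('bar',rc,s.sum(),W[s][:,2].max())
# machine base/platen
s=(W[...,2]>5)&(W[...,2]<30)&(abs(W[...,0]-600)<72)&(W[...,1]>-60)&(W[...,1]<205); print('base',cv2.minAreaRect(W[s][:,:2].astype(np.float32)))
s=(W[...,2]>16.5)&(W[...,2]<26)&(abs(W[...,0]-600)<68)&(abs(W[...,1]-85)<65); print('platen',cv2.minAreaRect(W[s][:,:2].astype(np.float32)),np.median(W[s][:,2]))
ctrl.get_image('wrist'); cass('wrist',W)
E
```

```text
red 64 [583.16385183 221.80801005  97.18625913] 90.6919758366173
[[582.9, 227.5, 96.8], [584.0, 227.6, 97.7], [585.1, 227.6, 98.0], [586.1, 227.5, 97.2], [582.9, 226.4, 96.7], [584.0, 226.5, 97.2], [585.1, 226.5, 97.5], [586.1, 226.5, 97.2], [587.2, 226.4, 97.0], [581.8, 225.3, 95.7], [582.9, 225.3, 96.5], [583.9, 225.3, 96.3], [585.0, 225.4, 96.9], [586.1, 225.4, 97.5], [587.2, 225.4, 97.7], [581.9, 224.4, 97.8], [582.9, 224.4, 97.8], [583.9, 224.2, 95.9], [585.0, 224.2, 96.4], [586.1, 224.3, 97.3], [587.2, 224.4, 97.7], [580.4, 222.6, 90.7], [581.9, 223.4, 98.5], [582.9, 223.3, 97.6], [583.9, 223.2, 96.5], [585.0, 223.3, 97.5], [586.1, 223.3, 97.6], [580.8, 222.2, 97.3], [581.8, 222.1, 96.5], [582.8, 222.1, 96.4], [584.0, 222.3, 98.0], [585.0, 222.2, 97.2], [586.1, 222.3, 98.5], [579.3, 220.6, 92.2], [580.8, 221.2, 97.6], [581.9, 221.2, 98.1], [582.9, 221.2, 97.7], [583.9, 221.2, 97.6], [585.0, 221.1, 97.6], [579.6, 219.9, 95.6]]
housing ((600.2952270507812, 265.1119689941406), (106.01786041259766, 106.59162139892578), 0.2676110565662384)
8 22 [608.7 258.6 127.2] 36.29796148702641

[... 273 characters left out ...]
 51 19 -1.7471847019642777
dark ((600.9066772460938, 222.74729919433594), 78.48497009277344) 11234
bar ((600.8572387695312, 239.45387268066406), (142.7628631591797, 98.89476776123047), 0.0031899164896458387) 8830 379.87781268697944
base ((600.9541625976562, 71.81742858886719), (131.12020874023438, 263.85540771484375), 0.19912105798721313)
platen ((601.2499389648438, 80.55874633789062), (106.57622528076172, 126.56172943115234), 89.89075469970703) 18.82425605168163
cass 0.98 c=(424.8,169.8) size=(111,91) yaw=12.6 z=24.6 [ 87. 125. 175. 201.]
cass 0.74 c=(433.7,343.4) size=(111,91) yaw=12.9 z=24.7 [ 89.   2. 176.  85.]
cass 0.68 c=(433.6,2.5) size=(110,92) yaw=-15.8 z=24.5 [116. 229. 187. 296.]
```

Emit:
play_rows:
  targets:
    - [0,8.7,0,6,-53]
    - [0,8.7,0,6,-53]
    - [0,8.7,0,6,-53]
    - [0,8.7,0,6,-53]
    - [0,8.7,0,6,-53]
    - [0,8.7,0,6,-53]
    - [0,8.7,0,6,-53]
    - [0,8.7,0,6,-53]
    - [0,8.7,0,6,-53]
    - [0,8.7,0,6,-53]

```text
clock: 3.7
eef_pos: [600.0, 267.1, 236.4]
tool_rot: [-3.142, 0.0, 2.494]
force: [0.7, 0.1, -0.9]
width: 85.3
gripper_force: 0.0
```

Run:
```python
from h import *
st=ctrl.read_state(); print(ctrl.finger_overhang,st['eef_pos'],np.degrees(st['tool_rot']),st['qpos'])
R=Ro.from_euler('xyz',st['tool_rot']).as_matrix(); print(R.T@(np.array([600.4,265.2,129])-st['eef_pos']))
```

```text
25.0 [599.99310009 267.07018089 236.36187185] [-1.79999984e+02  8.52383754e-03  1.42912344e+02] [-0.33706647  0.66485365 -0.21479231  1.51378949  0.15916587  0.98004297
  0.32722981]
[ -1.43640424  -1.24646441 107.36208708]
```

Emit:
play_rows:
  targets:
    - [0,-0.1,-0.1,5,0]
    - [0,-0.1,-0.1,9,0]
    - [0,-0.1,-0.1,10.7,0]
    - [0,-0.1,-0.1,10.7,0]
    - [1,-0.1,-0.1,10.7,0]
    - [1,-0.1,-0.1,10.7,0]
    - [1,-0.1,-0.1,10.7,0]
    - [1,-0.1,-0.1,10.7,0]
    - [1,-0.1,-0.1,10.7,0]
    - [1,-0.1,-0.1,10.7,0]

```text
clock: 4.7
eef_pos: [600.9, 266.1, 130.5]
tool_rot: [3.14, 0.001, 2.496]
force: [-0.3, 0.6, 5.6]
width: 14.6
gripper_force: 61.8
```

Emit:
play_rows:
  targets:
    - [1,0,0,0,8]
    - [1,0,0,0,16]
    - [1,0,0,0,24]
    - [1,0,0,0,32]
    - [1,0,0,0,40]
    - [1,0,0,0,48]
    - [1,0,0,0,56]
    - [1,0,0,0,64]
    - [1,0,0,0,72]
    - [1,0,0,0,75]

```text
clock: 5.7
eef_pos: [599.4, 265.7, 130.4]
tool_rot: [-3.14, 0.001, 1.183]
force: [-4.1, -0.1, 8.3]
width: 14.7
gripper_force: 62.5
```

Emit:
play_rows:
  targets:
    - [1,0,0,0,0]
    - [1,0,0,0,0]
    - [1,0,0,0,0]

```text
clock: 6.0
eef_pos: [599.4, 265.7, 130.4]
tool_rot: [-3.14, 0.0, 1.187]
force: [-3.4, -1.1, 9.8]
width: 14.9
gripper_force: 62.4
```

Run:
```python
from h import *
st=ctrl.read_state(); print(st['eef_pos'],np.degrees(st['tool_rot']),st['force'],st['width'])
im,d=ctrl.get_image('wrist'); save(im,'w2.png'); W=cloud('wrist',d,st); np.savez('w2.npz',im=im,W=W)
```

```text
[599.41519828 265.73075827 130.40431375] [-1.79920226e+02  2.05453265e-02  6.80051067e+01] [-3.39278672 -1.09440632  9.80809947] 14.90092713751025
```

View pics/w2.png

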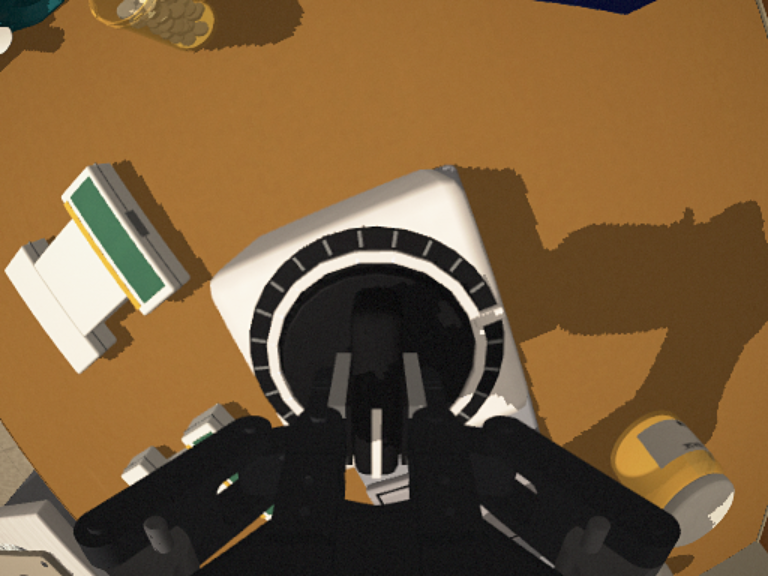

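Emit:
play_rows:
  targets:
    - [0,0,0,0,0]
    - [0,0,0,0,0]
    - [0,0,0,0,0]
    - [0,0,0,0,0]
    - [0,0,0,-5,0]
    - [0,0,0,-10,0]
    - [0,-4,0,-13,0]
    - [0,-9,0,-14,0]
    - [0,-9,0,-14,0]
    - [0,-9,0,-14,0]

```text
clock: 7.05
eef_pos: [566.6, 180.8, 270.1]
tool_rot: [3.141, -0.001, 1.184]
force: [0.2, 0.7, 0.7]
width: 85.2
gripper_force: 0.0
```

```bash
cat >> h.py <<'E'
def dial2(im,W,c=(600.4,265.2)):
    red,rect,near,_=dialmeas(im,W); I=im.astype(int); v=W[...,:2]-np.array(c); rad=np.hypot(v[...,0],v[...,1]); ang=np.degrees(np.arctan2(-v[...,1],v[...,0]))
    print('housing',rect); rv=red[red[:,2]>94][:,:2]-np.array(c)
    print('red',rv.mean(0),np.degrees(np.arctan2(-rv[:,1],rv[:,0]).mean()),len(rv), np.hypot(*rv.T).min(),np.hypot(*rv.T).max())
    for lo,hi in [(8,14),(14,20),(20,26),(26,32)]:
        s=near&(I.min(-1)>130)&(rad>lo)&(rad<hi)&(W[...,2]>115)&(W[...,2]<135); print(lo,s.sum(),np.median(ang[s]) if s.any() else '')
E
python3 - <<'E'
from h import *
st=ctrl.read_state(); print(st['eef_pos'],np.degrees(st['tool_rot']),st['qpos'].round(2))
im,d=ctrl.get_image('wrist'); save(im,'w3.png'); W=cloud('wrist',d,st); np.savez('w3.npz',im=im,W=W)
dial2(im,W); cass('wrist',W)
z=np.load('w1.npz'); dial2(z['im'],z['W'])
E
```

```text
[566.55416153 180.76341476 270.07403625] [ 1.79958937e+02 -3.99979785e-02  6.78338417e+01] [-0.49  0.54  0.21  1.67 -0.13  0.95 -0.62]
housing ((600.2190551757812, 265.1880798339844), (106.26417541503906, 106.14910125732422), 0.4234998822212219)
red [-17.73961967 -43.51465326] 112.1980831624076 64 41.565302356307164 52.60139892811027
8 27 113.16244096046965
14 25 115.26609841234217
20 28 113.58979443246245
26 27 114.12784245731814
cass 0.77 c=(433.3,1.5) size=(110,93) yaw=-15.4 z=24.6 [172. 267. 252. 322.]
cass 0.69 c=(433.1,344.3) size=(111,93) yaw=12.6 z=24.7 [ 66.  33. 163. 138.]
cass 0.63 c=(424.4,170.1) size=(111,93) yaw=12.2 z=24.6 [108. 156. 208. 248.]
housing ((600.2952270507812, 265.1119689941406), (106.01786041259766, 106.59162139892578), 0.2676110565662384)
red [-17.1292473  -43.38446354] 111.54126786923197 62 40.278713648826496 53.32607741071701
8 21 37.39087638439016
14 21 38.058377349611845
20 22 37.51966669795371
26 18 38.04872829941067
```

```bash
cat >> h.py <<'E'
def to(x,y,z,yaw):
    st=ctrl.read_state(); R=Ro.from_euler('xyz',st['tool_rot']).as_matrix()
    d=R.T@(np.array([x,y,z])-st['eef_pos'])/10; s=(np.degrees(st['tool_rot'][2])-yaw+180)%360-180
    print('at',st['eef_pos'].round(1),np.degrees(st['tool_rot']).round(1),'w',round(st['width'],1),'-> d(cm)',d.round(2),'spin',round(s,1))
E
python3 -c "
from h import *
to(433.2,344,110,12.7)"
```

```text
at [566.5 183.3 269. ] [-180.    -0.    68.1] w 85.3 -> d(cm) [  9.91 -18.36  15.92] spin 55.4
```

Emit:
play_rows:
  targets:
    - [0,9.9,-18.4,8,55]
    - [0,9.9,-18.4,8,55]
    - [0,9.9,-18.4,8,55]
    - [0,9.9,-18.4,8,55]
    - [0,9.9,-18.4,8,55]
    - [0,9.9,-18.4,15.9,55]
    - [0,9.9,-18.4,15.9,55]
    - [0,9.9,-18.4,15.9,55]
    - [0,9.9,-18.4,15.9,55]
    - [0,9.9,-18.4,15.9,55]

```text
clock: 8.15
eef_pos: [434.1, 343.8, 111.6]
tool_rot: [-3.14, -0.002, 0.228]
force: [0.2, 1.0, -0.1]
width: 85.2
gripper_force: 0.0
```

```bash
python3 -c "
from h import *
st=ctrl.read_state(); im,d=ctrl.get_image('wrist'); save(im,'w4.png'); cass('wrist',cloud('wrist',d,st))
to(433.2,344,32,12.7); print(ctrl.read_state()['qpos'].round(2))"
```

```text
cass 0.97 c=(432.5,345.1) size=(111,92) yaw=12.1 z=24.8 [182. 132. 315. 275.]
cass 0.89 c=(386.8,22.6) size=(90,46) yaw=42.8 z=24.5 [470. 237. 512. 308.]
at [434.1 343.6 111.9] [-179.9   -0.2   13. ] w 85.4 -> d(cm) [-0.1  -0.05  7.99] spin 0.3
[-0.96  0.73  0.37  1.92 -0.46  0.57 -1.63]
```

View pics/w4.png

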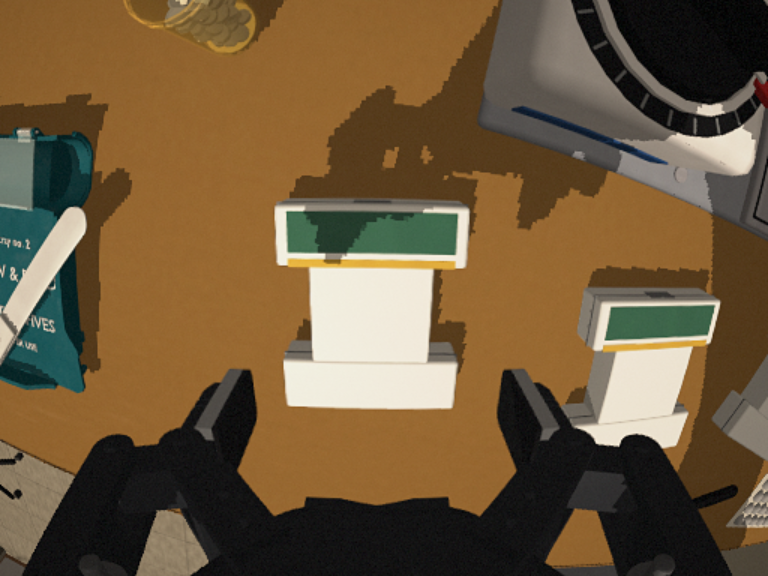

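Emit:
play_rows:
  targets:
    - [0,-0.1,-0.1,4,0]
    - [0,-0.1,-0.1,7,0]
    - [0,-0.1,-0.1,8,0]
    - [0,-0.1,-0.1,8,0]
    - [1,-0.1,-0.1,8,0]
    - [1,-0.1,-0.1,8,0]
    - [1,-0.1,-0.1,8,0]
    - [1,-0.1,-0.1,8,0]
    - [1,-0.1,-0.1,8,0]

```text
clock: 9.15
eef_pos: [432.9, 345.8, 32.9]
tool_rot: [-3.138, -0.004, 0.227]
force: [-1.7, 2.4, 7.8]
width: 58.4
gripper_force: 64.5
```

Emit:
play_rows:
  targets:
    - [1,0,0,-4,0]
    - [1,0,0,-8,0]
    - [1,0,0,-9,0]
    - [1,0,0,-9,0]

```text
clock: 9.55
eef_pos: [432.9, 344.8, 122.8]
tool_rot: [-3.139, -0.004, 0.227]
force: [0.2, 0.3, -2.1]
width: 58.4
gripper_force: 66.7
```

```bash
python3 -c "
from h import *
st=ctrl.read_state(); print(st['gripper_force'],st['force']); im,d=ctrl.get_image('wrist'); save(im,'w5.png'); cass('wrist',cloud('wrist',d,st),50,200)
to(600.7,80.3,122,0)"
```

```text
66.70009016990662 [ 0.17616121  0.26443903 -2.08162322]
at [431.1 343.7 120.1] [-180.    0.   13.] w 58.2 -> d(cm) [10.59 29.49 -0.21] spin 13.0
```

```bash
cat >> h.py <<'E'
def held():
    st=ctrl.read_state(); im,d=ctrl.get_image('wrist'); W=cloud('wrist',d,st); p0=st['eef_pos']
    T=(W-p0)@Ro.from_euler('xyz',st['tool_rot']).as_matrix()
    m=(abs(T[...,0])<85)&(abs(T[...,1])<70)&(T[...,2]>-2)&(T[...,2]<22)&(im.max(-1)>90)
    m=cv2.morphologyEx(m.astype(np.uint8),cv2.MORPH_OPEN,np.ones((5,5)))>0
    p=T[m]; print('held n',m.sum(),cv2.minAreaRect(p[:,:2].astype(np.float32)),'topz',np.median(p[:,2]),'min/max',p.min(0).round(1),p.max(0).round(1))
    n,l,s,c=cv2.connectedComponentsWithStats(m.astype(np.uint8)); print(s.tolist())
    return im
E
python3 -c "
from h import *
im=held(); save(im,'w6.png')"
```

```text
held n 18929 ((1.1805610656738281, 1.6218833923339844), (106.9250259399414, 92.19901275634766), 0.7422592043876648) topz 8.245825847686232 min/max [-51.9 -43.9   6. ] [55.1 48.4 19.1]
[[0, 0, 512, 384, 177679], [152, 155, 202, 183, 18929]]
```

View pics/w6.png

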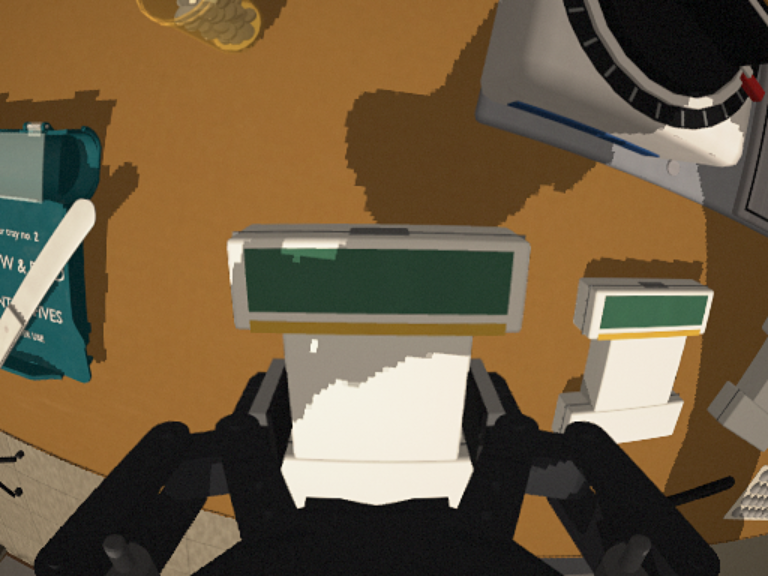

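Emit:
play_rows:
  targets:
    - [1,0,0,-5,0]
    - [1,2,5,-6,3]
    - [1,10.6,29.4,-6,13]
    - [1,10.6,29.4,-6,13]
    - [1,10.6,29.4,-6,13]
    - [1,10.6,29.4,-6,13]
    - [1,10.6,29.4,-6,13]
    - [1,10.6,29.4,-6,13]
    - [1,10.6,29.4,-2,13]
    - [1,10.6,29.4,2,13]

```text
clock: 10.7
eef_pos: [601.5, 80.3, 98.7]
tool_rot: [-3.141, -0.0, -0.002]
force: [0.1, 0.5, -2.7]
width: 58.4
gripper_force: 66.6
```

Emit:
play_rows:
  targets:
    - [1,0,0,0,0]
    - [1,0,0,0,0]
    - [1,0,0,0,0]

```text
clock: 11.0
eef_pos: [602.3, 81.0, 101.7]
tool_rot: [3.142, -0.002, 0.0]
force: [-0.1, -0.3, -1.1]
width: 58.4
gripper_force: 66.6
```

```bash
python3 -c "
from h import *
to(600.3,80.3,53,0); held()"
```

```text
at [602.3  81.  101.7] [ 1.8e+02 -1.0e-01  0.0e+00] w 58.4 -> d(cm) [-0.21  0.07  4.87] spin 0.0
held n 18804 ((1.6740608215332031, 1.9661674499511719), (107.33828735351562, 92.32676696777344), 0.21346718072891235) topz 8.27766972447278 min/max [-52.1 -44.    5.9] [55.5 48.3 18.6]
[[0, 0, 512, 384, 177804], [152, 155, 202, 183, 18729], [184, 192, 8, 5, 40], [176, 202, 7, 5, 35]]
```

Emit:
play_rows:
  targets:
    - [1,-0.2,0.1,3,0]
    - [1,-0.2,0.1,4.4,0]
    - [1,-0.2,0.1,4.8,0]
    - [1,-0.2,0.1,4.8,0]
    - [1,-0.2,0.1,4.8,0]

```text
clock: 11.55
eef_pos: [600.0, 80.2, 53.3]
tool_rot: [-3.141, -0.002, 0.0]
force: [-0.6, 1.0, -1.7]
width: 58.3
gripper_force: 66.6
```

Emit:
play_rows:
  targets:
    - [0,0,0,0,0]
    - [0,0,0,0,0]
    - [0,0,0,0,0]
    - [0,0,0,0,0]
    - [0,0,0,-5,0]
    - [0,0,0,-10,0]
    - [0,0,0,-12,0]
    - [0,0,0,-12,0]

```text
clock: 12.35
eef_pos: [601.6, 80.0, 176.1]
tool_rot: [-3.141, -0.007, -0.0]
force: [0.7, 0.4, -0.1]
width: 85.2
gripper_force: 0.0
```

```bash
python3 -c "
from h import *
st=ctrl.read_state(); im,d=ctrl.get_image('wrist'); save(im,'w7.png');W=cloud('wrist',d,st); cass('wrist',W,38,60); cass('wrist',W)
to(424.6,170.2,110,12.4)"
```

```text
cass 0.81 c=(599.9,78.4) size=(110,93) yaw=-1.0 z=44.8 [199. 128. 308. 245.]
cass 0.95 c=(437.1,158.2) size=(92,64) yaw=12.4 z=24.5 [158. 269. 224. 341.]
cass 0.89 c=(465.2,-155.2) size=(93,51) yaw=-86.9 z=24.5 [394. 258. 463. 299.]
cass 0.81 c=(614.3,78.3) size=(90,82) yaw=89.1 z=26.0 [199. 128. 308. 245.]
cass 0.59 c=(441.9,7.0) size=(98,77) yaw=-15.6 z=24.5 [264. 264. 344. 345.]
at [598.4  80.3 171.5] [-1.8e+02  1.0e-01  0.0e+00] w 85.6 -> d(cm) [-17.37  -8.99   6.18] spin -12.4
```

Emit:
play_rows:
  targets:
    - [0,-17.3,-9,2,-12.4]
    - [0,-17.3,-9,2,-12.4]
    - [0,-17.3,-9,2,-12.4]
    - [0,-17.3,-9,6.2,-12.4]
    - [0,-17.3,-9,6.2,-12.4]
    - [0,-17.3,-9,6.2,-12.4]
    - [0,-17.3,-9,6.2,-12.4]
    - [0,-17.3,-9,6.2,-12.4]

```text
clock: 13.3
eef_pos: [427.9, 169.4, 110.6]
tool_rot: [3.141, -0.002, 0.215]
force: [-1.3, -0.3, 0.4]
width: 85.7
gripper_force: 0.0
```

```bash
python3 -c "
from h import *
st=ctrl.read_state(); im,d=ctrl.get_image('wrist'); W=cloud('wrist',d,st); cass('wrist',W)
to(424.6,170.2,33,12.4)"
```

```text
cass 0.97 c=(585.0,79.4) size=(92,82) yaw=88.9 z=26.8 [348.   2. 483. 108.]
cass 0.95 c=(424.0,169.9) size=(111,93) yaw=12.7 z=24.8 [178. 135. 314. 276.]
cass 0.92 c=(404.6,-124.5) size=(101,48) yaw=39.6 z=24.4 [470. 198. 512. 296.]
cass 0.65 c=(433.2,2.2) size=(109,92) yaw=-15.7 z=24.7 [357. 156. 490. 293.]
at [427.7 169.5 110.8] [ 1.80e+02 -1.00e-01  1.23e+01] w 85.2 -> d(cm) [-0.3  -0.14  7.78] spin -0.1
```

Emit:
play_rows:
  targets:
    - [0,-0.3,-0.1,4,0]
    - [0,-0.3,-0.1,7,0]
    - [0,-0.3,-0.1,7.8,0]
    - [0,-0.3,-0.1,7.8,0]
    - [1,-0.3,-0.1,7.8,0]
    - [1,-0.3,-0.1,7.8,0]
    - [1,-0.3,-0.1,7.8,0]
    - [1,-0.3,-0.1,7.8,0]
    - [1,-0.3,-0.1,7.8,0]

```text
clock: 14.3
eef_pos: [423.9, 171.0, 33.8]
tool_rot: [-3.14, -0.003, 0.217]
force: [-1.3, 0.3, 6.7]
width: 58.4
gripper_force: 64.7
```

Emit:
play_rows:
  targets:
    - [1,0,0,-4,0]
    - [1,0,0,-8,0]
    - [1,0,0,-11,0]
    - [1,0,0,-11,0]

```text
clock: 14.7
eef_pos: [425.2, 171.0, 146.0]
tool_rot: [-3.14, -0.008, 0.217]
force: [0.6, 1.0, -2.1]
width: 58.2
gripper_force: 67.2
```

```bash
python3 -c "
from h import *
held(); to(600.3,80.3,130,0)"
```

```text
held n 18974 ((0.8877067565917969, 1.4190254211425781), (92.42703247070312, 108.39947509765625), 89.8450927734375) topz 9.134703708626052 min/max [-53.3 -44.9   6.8] [55.2 47.5 21.7]
[[0, 0, 512, 384, 177634], [151, 153, 200, 185, 18974]]
at [424.1 171.1 144.3] [-179.9   -0.3   12.5] w 58.5 -> d(cm) [15.24 12.66  1.49] spin 12.5
```

Emit:
play_rows:
  targets:
    - [1,15.2,12.7,1.5,12.5]
    - [1,15.2,12.7,1.5,12.5]
    - [1,15.2,12.7,1.5,12.5]
    - [1,15.2,12.7,1.5,12.5]
    - [1,15.2,12.7,1.5,12.5]
    - [1,15.2,12.7,1.5,12.5]
    - [1,15.2,12.7,1.5,12.5]
    - [1,15.2,12.7,1.5,12.5]

```text
clock: 15.55
eef_pos: [597.3, 80.2, 126.7]
tool_rot: [-3.141, 0.002, -0.001]
force: [0.1, -0.8, -2.5]
width: 58.3
gripper_force: 67.1
```

```bash
python3 -c "
from h import *
to(600.3,80.3,80,0); held()"
```

```text
at [597.3  80.2 126.7] [-1.799e+02  1.000e-01 -0.000e+00] w 58.3 -> d(cm) [ 0.31 -0.01  4.67] spin -0.0
held n 19401 ((1.2618980407714844, 1.5374221801757812), (92.31014251708984, 108.84410858154297), 89.64274597167969) topz 9.2078955132762 min/max [-53.  -44.9  -1.4] [55.8 47.5 21.9]
[[0, 0, 512, 384, 177207], [151, 152, 200, 186, 19075], [176, 239, 13, 19, 166], [314, 239, 12, 19, 160]]
```

Emit:
play_rows:
  targets:
    - [1,0.3,0,3,0]
    - [1,0.3,0,4.2,0]
    - [1,0.3,0,4.6,0]
    - [1,0.3,0,4.7,0]
    - [1,0.3,0,4.7,0]

```text
clock: 16.1
eef_pos: [602.2, 78.9, 80.9]
tool_rot: [3.141, -0.001, -0.002]
force: [-0.6, 0.1, -2.0]
width: 58.5
gripper_force: 67.1
```

Emit:
play_rows:
  targets:
    - [0,0,0,0,0]
    - [0,0,0,0,0]
    - [0,0,0,0,0]
    - [0,0,0,0,0]
    - [0,0,0,-5,0]
    - [0,0,0,-9,0]
    - [0,0,0,-10,0]
    - [0,0,0,-10,0]

```text
clock: 16.9
eef_pos: [602.9, 79.0, 182.2]
tool_rot: [-3.141, -0.004, -0.002]
force: [0.4, -0.1, 0.3]
width: 85.1
gripper_force: 0.0
```

```bash
python3 -c "
from h import *
st=ctrl.read_state(); im,d=ctrl.get_image('wrist'); W=cloud('wrist',d,st); cass('wrist',W,64,80); cass('wrist',W)
to(433,2.2,110,-15.6)"
```

```text
cass 0.88 c=(602.7,77.4) size=(110,92) yaw=0.2 z=70.8 [191. 128. 310. 256.]
cass 0.77 c=(465.1,-155.1) size=(92,50) yaw=-86.4 z=24.6 [389. 255. 459. 298.]
cass 0.67 c=(439.3,6.2) size=(102,81) yaw=-14.9 z=24.5 [263. 264. 341. 343.]
cass 0.48 c=(574.0,77.8) size=(92,4) yaw=87.4 z=26.1 [203. 209. 297. 218.]
at [600.7  79.4 178.8] [-1.8e+02  2.0e-01 -1.0e-01] w 85.3 -> d(cm) [-16.74   7.75   6.92] spin 15.5
```

Emit:
play_rows:
  targets:
    - [0,-16.8,7.8,2,15.5]
    - [0,-16.8,7.8,2,15.5]
    - [0,-16.8,7.8,2,15.5]
    - [0,-16.8,7.8,6.9,15.5]
    - [0,-16.8,7.8,6.9,15.5]
    - [0,-16.8,7.8,6.9,15.5]
    - [0,-16.8,7.8,6.9,15.5]
    - [0,-16.8,7.8,6.9,15.5]

```text
clock: 17.85
eef_pos: [435.0, 1.4, 111.5]
tool_rot: [3.142, -0.002, -0.271]
force: [-0.1, 0.1, 0.2]
width: 85.2
gripper_force: 0.0
```

```bash
python3 -c "
from h import *
st=ctrl.read_state(); im,d=ctrl.get_image('wrist'); W=cloud('wrist',d,st); cass('wrist',W)
to(433,2.2,33,-15.6)"
```

```text
cass 0.95 c=(556.2,67.2) size=(104,62) yaw=-49.5 z=26.8 [ 47.   0. 163. 123.]
cass 0.91 c=(433.3,1.1) size=(111,92) yaw=-15.7 z=24.8 [184. 136. 316. 274.]
cass 0.76 c=(434.3,-158.1) size=(111,93) yaw=4.2 z=24.7 [365.  82. 480. 231.]
at [434.9   1.6 111.7] [-1.80e+02 -1.00e-01 -1.55e+01] w 85.5 -> d(cm) [-0.21 -0.01  7.87] spin 0.1
```

Emit:
play_rows:
  targets:
    - [0,-0.2,0,4,0]
    - [0,-0.2,0,7,0]
    - [0,-0.2,0,7.9,0]
    - [0,-0.2,0,7.9,0]
    - [1,-0.2,0,7.9,0]
    - [1,-0.2,0,7.9,0]
    - [1,-0.2,0,7.9,0]
    - [1,-0.2,0,7.9,0]
    - [1,-0.2,0,7.9,0]

```text
clock: 18.85
eef_pos: [434.1, 2.4, 35.3]
tool_rot: [-3.14, -0.0, -0.272]
force: [-0.6, 0.6, 9.8]
width: 58.7
gripper_force: 63.9
```

Emit:
play_rows:
  targets:
    - [1,0,0,-4,0]
    - [1,0,0,-9,0]
    - [1,0,0,-12,0]
    - [1,0,0,-12,0]
    - [1,0,0,-12,0]

```text
clock: 19.35
eef_pos: [433.5, 2.6, 154.5]
tool_rot: [-3.141, 0.001, -0.271]
force: [-0.9, 0.5, -2.2]
width: 58.3
gripper_force: 67.0
```

```bash
python3 -c "
from h import *
held(); to(600.3,80.3,155,0)"
```

```text
held n 18436 ((0.22293472290039062, 1.6203536987304688), (92.64139556884766, 108.7763442993164), 89.87200164794922) topz 10.699258898761345 min/max [-54.2 -44.8   8.4] [54.7 47.8 20.9]
[[0, 0, 512, 384, 178172], [152, 155, 198, 183, 18436]]
at [432.9   2.6 153.6] [-180.     0.2  -15.5] w 58.3 -> d(cm) [ 14.05 -11.97  -0.18] spin -15.5
```

Emit:
play_rows:
  targets:
    - [1,14,-12,0,-15.5]
    - [1,14,-12,0,-15.5]
    - [1,14,-12,0,-15.5]
    - [1,14,-12,0,-15.5]
    - [1,14,-12,0,-15.5]
    - [1,14,-12,0,-15.5]
    - [1,14,-12,0,-15.5]
    - [1,14,-12,0,-15.5]

```text
clock: 20.2
eef_pos: [599.1, 78.8, 152.7]
tool_rot: [-3.142, 0.005, -0.004]
force: [0.4, 0.7, -2.3]
width: 58.4
gripper_force: 67.0
```

```bash
python3 -c "
from h import *
to(600.3,80.3,108,0); held()"
```

```text
at [599.1  78.8 152.7] [-180.     0.3   -0.2] w 58.4 -> d(cm) [ 0.14 -0.15  4.47] spin -0.2
held n 18860 ((1.3037567138671875, 2.2312393188476562), (92.41715240478516, 106.82096099853516), 89.08440399169922) topz 10.78242872534986 min/max [-52.2 -44.8  -2. ] [54.2 48.  21.9]
[[0, 0, 512, 384, 177748], [152, 155, 198, 181, 18519], [176, 239, 13, 20, 171], [313, 239, 13, 20, 170]]
```

Emit:
play_rows:
  targets:
    - [1,0.1,-0.1,3,0]
    - [1,0.1,-0.1,4,0]
    - [1,0.1,-0.1,4.4,0]
    - [1,0.1,-0.1,4.4,0]
    - [1,0.1,-0.1,4.4,0]

```text
clock: 20.75
eef_pos: [601.8, 80.4, 110.0]
tool_rot: [3.141, 0.001, -0.002]
force: [0.5, 0.0, -1.7]
width: 58.2
gripper_force: 66.9
```

Emit:
play_rows:
  targets:
    - [0,0,0,0,0]
    - [0,0,0,0,0]
    - [0,0,0,0,0]
    - [0,0,0,0,0]
    - [0,0,0,-5,0]
    - [0,0,0,-8,0]
    - [0,0,0,-8,0]

```text
clock: 21.45
eef_pos: [604.4, 80.1, 193.6]
tool_rot: [-3.141, -0.006, -0.002]
force: [0.6, 0.2, 0.3]
width: 85.3
gripper_force: 0.0
```

```bash
python3 -c "
from h import *
st=ctrl.read_state(); im,d=ctrl.get_image('wrist'); W=cloud('wrist',d,st); cass('wrist',W,88,106); cass('wrist',W)
to(434,-158,110,4.2)"
```

```text
cass 0.88 c=(601.0,78.8) size=(111,92) yaw=0.1 z=96.7 [189. 132. 315. 271.]
cass 0.68 c=(465.9,-153.9) size=(90,49) yaw=-86.6 z=24.6 [388. 255. 456. 296.]
at [600.9  81.1 188.6] [-1.8e+02  2.0e-01 -1.0e-01] w 85.5 -> d(cm) [-16.63  23.94   7.91] spin -4.3
```

Emit:
play_rows:
  targets:
    - [0,-16.6,23.9,0,-4.3]
    - [0,-16.6,23.9,0,-4.3]
    - [0,-16.6,23.9,0,-4.3]
    - [0,-16.6,23.9,2,-4.3]
    - [0,-16.6,23.9,4,-4.3]
    - [0,-16.6,23.9,7.9,-4.3]
    - [0,-16.6,23.9,7.9,-4.3]
    - [0,-16.6,23.9,7.9,-4.3]
    - [0,-16.6,23.9,7.9,-4.3]

```text
clock: 22.5
eef_pos: [434.7, -157.5, 110.1]
tool_rot: [-3.14, 0.004, 0.073]
force: [-0.1, 0.3, 0.4]
width: 85.4
gripper_force: 0.0
```

```bash
python3 -c "
from h import *
st=ctrl.read_state(); im,d=ctrl.get_image('wrist'); W=cloud('wrist',d,st); cass('wrist',W)
to(434,-158,33,4.2)"
```

```text
cass 0.94 c=(434.7,-158.1) size=(110,92) yaw=4.3 z=24.8 [183. 130. 318. 272.]
cass 0.70 c=(569.3,43.3) size=(64,36) yaw=-18.6 z=26.1 [ 1.  2. 32. 70.]
at [ 436. -157.  111.] [-1.8e+02  1.0e-01  4.3e+00] w 85.4 -> d(cm) [-0.2   0.09  7.8 ] spin 0.1
```

Emit:
play_rows:
  targets:
    - [0,-0.1,0,4,0]
    - [0,-0.1,0,7,0]
    - [0,-0.1,0,7.8,0]
    - [0,-0.1,0,7.8,0]
    - [1,-0.1,0,7.8,0]
    - [1,-0.1,0,7.8,0]
    - [1,-0.1,0,7.8,0]
    - [1,-0.1,0,7.8,0]
    - [1,-0.1,0,7.8,0]

```text
clock: 23.5
eef_pos: [434.6, -156.8, 34.5]
tool_rot: [-3.14, 0.0, 0.074]
force: [-1.0, 2.8, 10.2]
width: 58.7
gripper_force: 63.9
```

Emit:
play_rows:
  targets:
    - [1,0,0,-5,0]
    - [1,0,0,-10,0]
    - [1,0,0,-14.5,0]
    - [1,0,0,-14.5,0]
    - [1,0,0,-14.5,0]

```text
clock: 24.0
eef_pos: [434.7, -157.3, 179.0]
tool_rot: [-3.141, -0.0, 0.075]
force: [0.3, 1.7, -2.4]
width: 58.4
gripper_force: 67.4
```

```bash
python3 -c "
from h import *
held(); to(600.3,80.3,180,0)"
```

```text
held n 18686 ((0.7631340026855469, 1.445953369140625), (92.07332611083984, 108.44216918945312), 89.91044616699219) topz 9.854710928800673 min/max [-53.5 -44.7   7. ] [54.9 47.4 22. ]
[[0, 0, 512, 384, 177922], [152, 154, 199, 184, 18686]]
at [ 433.9 -157.   177.8] [-1.799e+02  1.000e-01  4.300e+00] w 58.1 -> d(cm) [ 18.35 -22.43  -0.23] spin 4.3
```

Emit:
play_rows:
  targets:
    - [1,18.4,-22.4,0,4.3]
    - [1,18.4,-22.4,0,4.3]
    - [1,18.4,-22.4,0,4.3]
    - [1,18.4,-22.4,0,4.3]
    - [1,18.4,-22.4,0,4.3]
    - [1,18.4,-22.4,0,4.3]
    - [1,18.4,-22.4,0,4.3]
    - [1,18.4,-22.4,0,4.3]
    - [1,18.4,-22.4,0,4.3]
    - [1,18.4,-22.4,0,4.3]

```text
clock: 25.05
eef_pos: [600.2, 77.0, 176.8]
tool_rot: [3.141, 0.004, -0.005]
force: [-0.3, -0.4, -1.4]
width: 58.5
gripper_force: 67.4
```

```bash
python3 -c "
from h import *
to(600.3,80.3,133.5,0); held()"
```

```text
at [600.2  77.  176.8] [180.    0.2  -0.3] w 58.5 -> d(cm) [ 0.02 -0.33  4.33] spin -0.3
held n 19112 ((0.9716339111328125, 1.5402908325195312), (92.57040405273438, 108.29035949707031), 89.90470123291016) topz 9.902667311453712 min/max [-53.1 -44.8  -1.8] [55.2 47.8 21.9]
[[0, 0, 512, 384, 177496], [152, 153, 199, 185, 18796], [176, 239, 13, 19, 165], [314, 239, 13, 19, 151]]
```

Emit:
play_rows:
  targets:
    - [1,0,-0.3,3,0]
    - [1,0,-0.3,4,0]
    - [1,0,-0.3,4.3,0]
    - [1,0,-0.3,4.3,0]
    - [1,0,-0.3,4.3,0]

```text
clock: 25.6
eef_pos: [601.7, 81.3, 135.1]
tool_rot: [3.141, 0.001, -0.002]
force: [0.2, -0.1, -2.1]
width: 58.8
gripper_force: 67.3
```

Emit:
play_rows:
  targets:
    - [0,0,0,0,0]
    - [0,0,0,0,0]
    - [0,0,0,0,0]
    - [0,0,0,0,0]
    - [0,0,0,-5,0]
    - [0,0,0,-9,0]
    - [0,0,0,-9,0]

```text
clock: 26.3
eef_pos: [604.7, 80.8, 229.8]
tool_rot: [-3.141, -0.008, -0.002]
force: [0.0, -0.6, -0.1]
width: 85.5
gripper_force: 0.0
```

```bash
python3 -c "
from h import *
st=ctrl.read_state(); im,d=ctrl.get_image('wrist'); W=cloud('wrist',d,st); cass('wrist',W,114,134)
ctrl.get_image('side')
for n in ['cassette_1','pedal_pad']:
    im,d=ctrl.get_image('side'); W=cloud('side',d)
    for r in ctrl.trace('side',n): 
        p=W[r['pixels']]; print(n,round(r['confidence'],2),np.round(r['bbox']),np.nanmedian(p,0).round(1))
save(im[90:330,160:400],'side1.png',2.5)
to(600.4,-85,150,0)"
```

```text
cass 0.86 c=(602.1,80.2) size=(110,92) yaw=-0.0 z=122.8 [190. 134. 311. 261.]
cassette_1 0.61 [236. 197. 280. 217.] [594.2 119.7  35.7]
cassette_1 0.58 [237. 168. 278. 198.] [599.7  98.9 123.1]
cassette_1 0.5 [235. 190. 270. 207.] [606.9 124.4  86. ]
pedal_pad 0.85 [257. 159. 285. 170.] [602.2 -84.8  51.2]
at [600.6  81.9 222.9] [ 1.8e+02  3.0e-01 -1.0e-01] w 85.5 -> d(cm) [ 0.05 16.69  7.3 ] spin -0.1
```

View pics/side1.png

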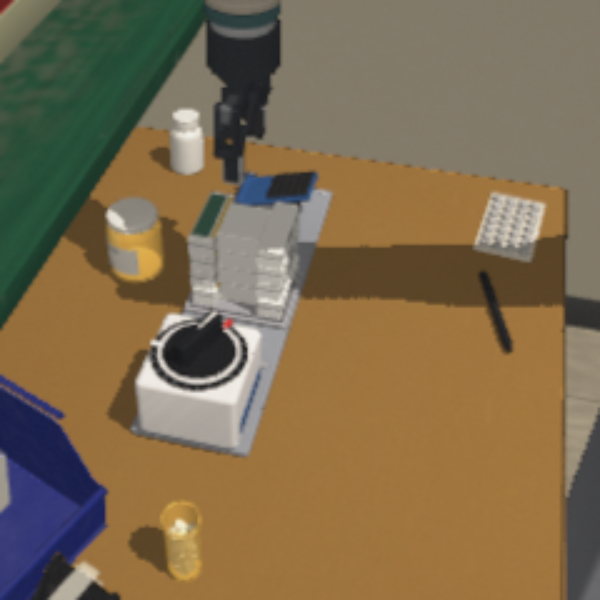

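```bash
python3 -c "
from h import *
st=ctrl.read_state(); im,d=ctrl.get_image('wrist'); W=cloud('wrist',d,st); dial2(im,W)
save(im,'w8.png')
for r in ctrl.trace('wrist','pedal_pad'):
    p=W[r['pixels']]; print(np.round(r['bbox']),r['confidence'],np.nanmedian(p,0))
m=(W[...,2]>40)&(W[...,2]<70)&(W[...,1]<-40)&(W[...,1]>-150)&(abs(W[...,0]-600)<70)&(im.max(-1)<60)
print(m.sum(),W[m].mean(0),W[m].min(0),W[m].max(0))
"
```

```text
housing ((600.9254760742188, 264.7546691894531), (106.84820556640625, 104.8619384765625), 89.93287658691406)
red [-17.23731495 -43.89458766] 111.43140358094558 62 40.56315154895891 53.81982451085473
8 20 112.25252876977825
14 21 112.40049923909591
20 17 112.48785406327109
26 15 112.61836345010342
[380. 125. 429. 221.] 0.9 [606.3613539  -89.80520151  48.86353835]
2061 [586.26423932 -92.42095199  55.32469543] [ 557.78637609 -121.68660472   43.7128509 ] [613.72365537 -66.87842541  64.71467141]
```

View pics/w8.png

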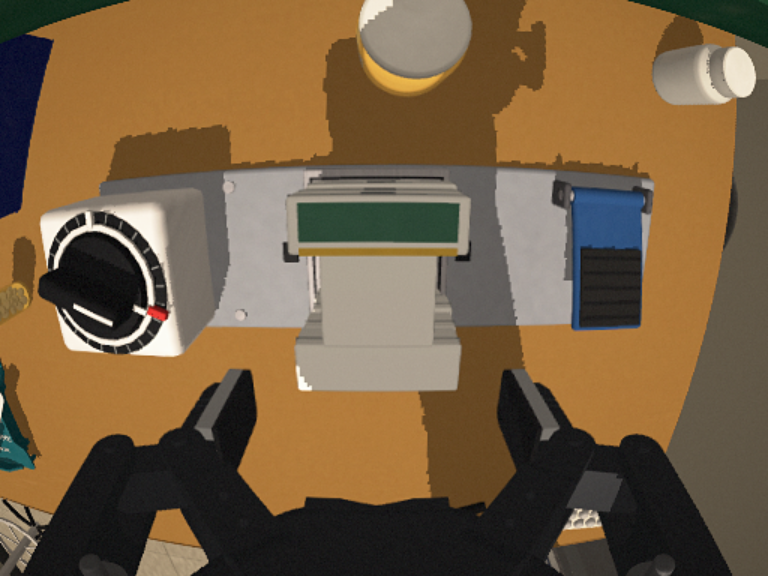

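Emit:
play_rows:
  targets:
    - [1,-1.7,17.6,0,0]
    - [1,-1.7,17.6,0,0]
    - [1,-1.7,17.6,2,0]
    - [1,-1.7,17.6,6,0]
    - [1,-1.7,17.6,10,0]
    - [1,-1.7,17.6,11.5,0]
    - [1,-1.7,17.6,11.5,0]
    - [1,-1.7,17.6,11.5,0]
    - [1,-1.7,17.6,11.5,0]

```text
clock: 27.65
eef_pos: [585.3, -93.7, 111.1]
tool_rot: [3.141, -0.001, -0.0]
force: [-0.1, 0.3, 0.1]
width: -0.1
gripper_force: 0.0
```

Emit:
play_rows:
  targets:
    - [1,0,0,1,0]
    - [1,0,0,2,0]
    - [1,0,0,2.5,0]
    - [1,0,0,2.5,0]

```text
clock: 28.05
eef_pos: [583.2, -93.6, 83.6]
tool_rot: [-3.141, 0.004, -0.002]
force: [-0.4, 1.6, 3.2]
width: -0.1
gripper_force: 1.7
```

Emit:
play_rows:
  targets:
    - [1,0,0,0.7,0]
    - [1,0,0,1.4,0]
    - [1,0,0,1.8,0]
    - [1,0,0,1.8,0]

```text
clock: 28.45
eef_pos: [581.9, -94.3, 66.2]
tool_rot: [-3.141, 0.006, -0.002]
force: [-5.0, 0.8, 8.7]
width: -0.3
gripper_force: 4.1
```

Emit:
play_rows:
  targets:
    - [1,0,0,0.3,0]
    - [1,0,0,0.5,0]
    - [1,0,0,0.5,0]
    - [1,0,0,0.5,0]

```text
clock: 28.85
eef_pos: [581.8, -94.4, 64.0]
tool_rot: [-3.139, 0.005, -0.003]
force: [-9.3, 2.8, 26.8]
width: -0.1
gripper_force: 13.2
```

```bash
python3 -c "
from h import *
st=ctrl.read_state(); print(st['eef_pos'],st['force'])
im,d=ctrl.get_image('wrist'); W=cloud('wrist',d,st)
m=(W[...,2]>15)&(W[...,2]<75)&(W[...,1]<-60)&(W[...,1]>-130)&(W[...,0]>595)&(W[...,0]<670)&(im[...,2].astype(int)>im[...,0].astype(int)+40)
p=W[m]; print(len(p),np.polyfit(p[:,0],p[:,2],1),p.min(0),p.max(0))
z=np.load('w1.npz')
z=np.load('wrist0.npz');W=z['W'];im=z['im']
m=(W[...,2]>15)&(W[...,2]<75)&(W[...,1]<-60)&(W[...,1]>-130)&(W[...,0]>595)&(W[...,0]<670)&(im[...,2].astype(int)>im[...,0].astype(int)+40)
p=W[m]; print(len(p),np.polyfit(p[:,0],p[:,2],1),p.min(0),p.max(0))
"
```

```text
[581.75351648 -94.39097177  63.96660179] [-9.3085954   2.77482733 26.81234323]
10934 [ 0.02811029 16.74874842] [ 595.00795247 -125.47383591   29.41839567] [656.28066298 -63.40289366  38.95494333]
1484 [ -0.22983511 184.5697105 ] [ 595.09905068 -124.40483441   28.58949286] [655.41562166 -63.15948895  49.78854655]
```

Emit:
play_rows:
  targets:
    - [1,0,0,0,0]
    - [1,0,0,0,0]
    - [1,0,0,-1,0]
    - [1,0,0,-3,0]
    - [1,0,0,-7,0]
    - [1,0,0,-12,0]
    - [1,0,0,-15,0]
    - [1,0,0,-15,0]

```text
clock: 29.7
eef_pos: [586.5, -95.6, 215.9]
tool_rot: [3.14, -0.006, -0.002]
force: [0.5, -0.5, 0.0]
width: -0.0
gripper_force: 0.0
```

```bash
python3 -c "
from h import *
st=ctrl.read_state(); print(st['force'])
im,d=ctrl.get_image('wrist'); W=cloud('wrist',d,st)
m=(W[...,2]>15)&(W[...,2]<75)&(W[...,1]<-60)&(W[...,1]>-130)&(W[...,0]>595)&(W[...,0]<670)&(im[...,2].astype(int)>im[...,0].astype(int)+40)
p=W[m]; print(len(p),np.polyfit(p[:,0],p[:,2],1))
cass('wrist',W,114,134)
to(600.3,178,270,67.6)"
```

```text
[ 0.53027821 -0.46288202  0.03703498]
2756 [ -0.23641789 188.82372519]
cass 0.75 c=(602.0,79.3) size=(110,93) yaw=-0.1 z=122.7 [  2. 122. 115. 246.]
at [584.1 -94.  211.6] [-1.8e+02  1.0e-01 -1.0e-01] w 0.0 -> d(cm) [  1.57 -27.2   -5.83] spin -67.7
```

Emit:
play_rows:
  targets:
    - [0,1.6,-36,-2,-67.6]
    - [0,1.6,-36,-2,-67.6]
    - [0,1.6,-36,-2,-67.6]
    - [0,1.6,-36,-2,-67.6]
    - [0,1.6,-36,-2,-67.6]
    - [0,1.6,-36,-2,-67.6]
    - [0,1.6,-36,-2,-67.6]
    - [0,1.6,-36,-2,-67.6]
    - [0,1.6,-36,-2,-67.6]
    - [0,1.6,-36,-2,-67.6]

```text
clock: 30.8
eef_pos: [600.1, 263.9, 229.7]
tool_rot: [-3.138, 0.004, 1.174]
force: [0.1, -0.7, -0.8]
width: 85.3
gripper_force: 0.0
```

```bash
python3 -c "
from h import *
to(600.2,265.6,131,67.6);print(ctrl.read_state()['qpos'].round(2))"
```

```text
at [600.1 263.9 229.7] [-179.8    0.2   67.2] w 85.3 -> d(cm) [ 0.2  -0.02  9.87] spin -0.4
[-0.73  0.71  0.49  1.53 -0.38  1.   -0.53]
```

Emit:
play_rows:
  targets:
    - [0,0.2,0,5,0]
    - [0,0.2,0,9,0]
    - [0,0.2,0,9.8,0]
    - [0,0.2,0,9.8,0]
    - [1,0.2,0,9.8,0]
    - [1,0.2,0,9.8,0]
    - [1,0.2,0,9.8,0]
    - [1,0.2,0,9.8,0]
    - [1,0.2,0,9.8,0]
    - [1,0.2,0,9.8,0]

```text
clock: 31.8
eef_pos: [600.6, 268.3, 134.3]
tool_rot: [-3.138, 0.0, 1.179]
force: [-3.9, 0.4, 6.5]
width: 14.8
gripper_force: 59.6
```

```bash
python3 -c "
from h import *
to(600.2,265.6,131,180)"
```

```text
at [600.6 268.3 134.3] [-179.8    0.    67.5] w 14.8 -> d(cm) [-0.27  0.07  0.33] spin -112.5
```

Emit:
play_rows:
  targets:
    - [1,-0.2,0,0.1,-8]
    - [1,-0.2,0,0.1,-16]
    - [1,-0.2,0,0.1,-24]
    - [1,-0.2,0,0.1,-32]
    - [1,-0.2,0,0.1,-40]
    - [1,-0.2,0,0.1,-48]
    - [1,-0.2,0,0.1,-56]
    - [1,-0.2,0,0.1,-64]
    - [1,-0.2,0,0.1,-72]
    - [1,-0.2,0,0.1,-80]

```text
clock: 32.8
eef_pos: [598.7, 267.7, 134.2]
tool_rot: [-3.141, -0.005, 2.581]
force: [-6.6, 0.6, 11.3]
width: 14.6
gripper_force: 60.4
```

Emit:
play_rows:
  targets:
    - [1,0,0,0,-8]
    - [1,0,0,0,-16]
    - [1,0,0,0,-24]
    - [1,0,0,0,-30]
    - [1,0,0,0,-33]
    - [1,0,0,0,-33]
    - [1,0,0,0,-33]

```text
clock: 33.5
eef_pos: [598.5, 266.9, 134.2]
tool_rot: [3.141, -0.005, -3.132]
force: [-7.8, -0.3, 13.5]
width: 14.9
gripper_force: 60.6
```

```bash
python3 -c "
from h import *
st=ctrl.read_state(); print(st['force'],st['qpos'].round(2)); to(600.2,265.6,131,180.3)"
```

```text
[-7.75144116 -0.25868296 13.48619077] [-0.39  0.78 -0.11  1.6   0.11  0.78  1.03]
at [598.5 266.9 134.2] [ 180.    -0.3 -179.4] w 14.9 -> d(cm) [-0.17 -0.13  0.32] spin 0.3
```

Emit:
play_rows:
  targets:
    - [0,0,0,0,0]
    - [0,0,0,0,0]
    - [0,0,0,0,0]
    - [0,0,0,0,0]
    - [0,0,0,-5,0]
    - [0,0,0,-10,0]
    - [0,0,-4,-12,0]
    - [0,0,-9,-13,0]
    - [0,0,-13,-13,0]
    - [0,0,-13,-13,0]

```text
clock: 34.5
eef_pos: [602.9, 126.4, 262.7]
tool_rot: [-3.135, -0.002, 3.139]
force: [0.3, -0.1, -0.7]
width: 85.5
gripper_force: 0.0
```

Emit:
play_rows:
  targets:
    - [0,0,0,0,0]
    - [0,0,0,0,0]
    - [0,0,0,0,0]

```text
clock: 34.8
eef_pos: [601.6, 137.8, 261.9]
tool_rot: [3.141, -0.003, -3.13]
force: [-0.6, 0.4, 0.5]
width: 85.4
gripper_force: 0.0
```

```bash
python3 -c "
from h import *
st=ctrl.read_state(); print(st['eef_pos'],st['force'])
im,d=ctrl.get_image('wrist'); W=cloud('wrist',d,st); save(im,'w9.png'); dial2(im,W); cass('wrist',W,114,134)
c=np.array([600.4,265.2]);v=W[...,:2]-c;rad=np.hypot(v[...,0],v[...,1]);a=np.degrees(np.arctan2(-v[...,1],v[...,0]))
for lo in (46,48,50):
    s=(im.min(-1)>150)&(rad>lo)&(rad<lo+2)&(abs(a)<15)&(W[...,2]>85); print('park',s.sum(),np.median(a[s]) if s.any() else '')
"
```

```text
[601.55348915 137.82754451 261.86361743] [-0.63424429  0.38677391  0.50945419]
housing ((599.4119262695312, 264.5899353027344), (105.95957946777344, 105.60897064208984), 89.99356842041016)
red [-17.86723227 -44.31962139] 111.96615534126472 64 40.725008974113344 53.88690875897901
8 17 -1.1000024051425041
14 15 -1.5898384372534182
20 17 -1.212642968908678
26 15 -0.9235265919627245
cass 0.95 c=(600.9,79.9) size=(111,92) yaw=-0.7 z=123.0 [136. 123. 243. 241.]
park 6 0.10713810437987509
park 5 0.056682484299776646
park 4 -0.8714679902328508
```

View pics/w9.png

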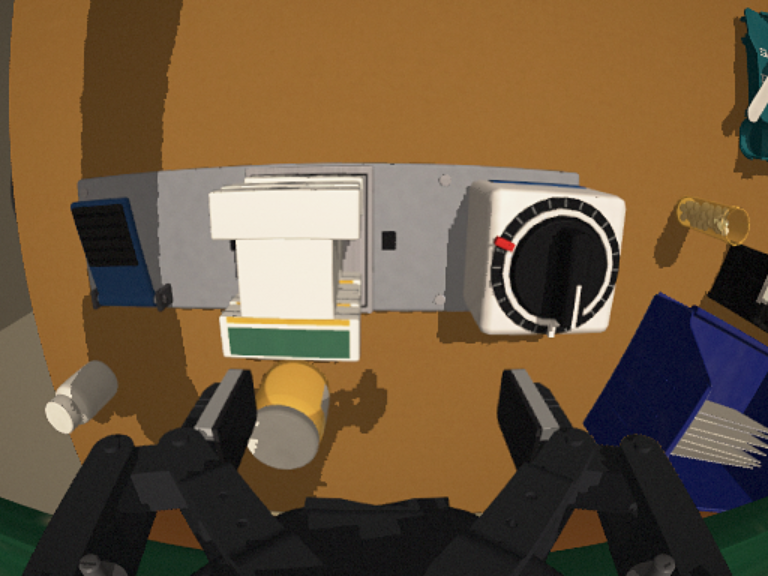

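```bash
python3 -c "
from h import *
st=ctrl.read_state(); im,d=ctrl.get_image('wrist'); W=cloud('wrist',d,st)
s,ds=ctrl.get_image('side'); Ws=cloud('side',ds); c,dc=ctrl.get_image('scene'); Wc=cloud('scene',dc)
for n,X in (('wrist',W),('side',Ws),('scene',Wc)):
  for lo in (23,49,75,101):
    m=(X[...,2]>lo+2)&(X[...,2]<lo+20)&(abs(X[...,0]-600)<75)&(abs(X[...,1]-80)<65); p=X[m]
    if len(p)>10: print(n,lo,len(p),np.percentile(p,[1,99],axis=0).round(1)[:,:2].tolist())
for n in ['amber_jar','pill_bottle','vial','pedal_pad']:
  for cam,X in (('side',Ws),('scene',Wc)):
    r=ctrl.trace(cam,n)
    if r: print(n,cam,np.round(r[0]['bbox']),np.nanmedian(X[r[0]['pixels']],0).round())
"
```

```text
wrist 23 202 [[543.6, 38.2], [644.4, 125.4]]
wrist 49 86 [[547.0, 102.3], [629.2, 122.8]]
wrist 75 293 [[545.0, 34.4], [626.6, 124.0]]
wrist 101 551 [[545.8, 34.5], [628.5, 126.5]]
side 23 192 [[544.6, 47.7], [653.1, 130.3]]
side 49 185 [[547.5, 49.2], [655.1, 128.3]]
side 75 203 [[545.7, 48.0], [653.5, 130.1]]
side 101 219 [[546.5, 46.2], [654.9, 130.4]]
scene 23 155 [[538.3, 32.0], [645.5, 123.9]]
scene 49 171 [[540.1, 31.1], [649.3, 120.8]]
scene 75 174 [[540.2, 32.2], [650.2, 121.9]]
scene 101 322 [[541.0, 33.4], [653.5, 123.7]]
amber_jar side [201. 170. 226. 203.] [744.  85.  68.]
amber_jar scene [281. 161. 301. 188.] [729.  46.  74.]
pill_bottle side [229. 135. 238. 162.] [ 755. -155.   52.]
pill_bottle scene [345. 183. 364. 210.] [ 740. -178.   57.]
vial side [224. 292. 243. 323.] [559. 461.  59.]
vial scene [160. 162. 166. 172.] [561. 456.  70.]
pedal_pad side [257. 158. 286. 172.] [604. -88.  50.]
pedal_pad scene [304. 210. 328. 230.] [592. -98.  52.]
```

All four layers line up within about 3 mm, the pedal is up, the pointer is at the park mark and the bystanders haven't moved.

```bash
python3 -c "
from cell import ctrl
print(ctrl.finish_job())"
```

```text
the job is handed in; nothing more can be done
None
```

The job is handed in, with no verdict returned: the dial was set to the red tab, all four cassettes stacked square on the platen, the pedal pressed to its stop and released, and the dial turned back to the park mark (within about 1 mm), with the jar, bottle and vial where they started.

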